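# Seat the stepped bottle rest so that it does not rock

## Task

Set the yellow bottle rest down (do not drop it) on the white stepped board, inside the black outline: deep heel on the low deck, nose on the raised deck, so that it sits level. Let go of it, then press down lightly from above with the closed fingers on the black dot on its nose to check that it does not rock, and leave it seated there. Leave the blue rest where it stands.

Things in the scene. Friction and masses are not known exactly. Their poses are not given: they have to be found in the camera images.
- yellow_rest_grip (a point): Grip point of the loose yellow wedge-shaped bottle rest: 100 long, 42 wide (flat parallel sides), 57 high (mm), 0.3 kg. It is on the centre line, 25 above the heel's underside, near the centre of mass. x points level to the low nose, y across, z up. The solid heel spans x -30 to +20; the nose overhangs to x +70, its underside 12 higher. It starts level on the bench (z = 0) on its heel alone.
- yellow_rest_nose (a point): Centre of the black dot (18 mm across) on the flat top of the yellow rest's nose, 58.5 mm ahead (x) of the grip point and 30 mm above the heel's underside. The flat top is 23 mm long, 42 mm wide; the cheeks behind it rise up to 27 mm above it. Press here, straight down; 3 to 10 N is plenty. Axes as the rest's.
- blue_rest_grip (a point): The same point of the loose blue bottle rest, a bystander of the same shape and size but with a flat underside all along (no step). It stays where it is.
- seat (a point): Point on top of the low deck of the fixed white stepped board; the seated yellow rest's grip point belongs 25 mm straight above it. x points to the raised deck, as the rest's nose must; z up. Board 170 (x) by 100 mm; low deck 6 mm, raised deck 18 mm above the bench; the step is 34 mm ahead (x), 14 mm clear of the heel when centred. A black outline 111 x 56 mm marks the place.

How it is judged:
By the outcome, as a careful person would: the job done as asked, in the order asked, and still so for the second after the job is handed in, with the robot touching nothing.
It also fails if it takes over 42 s, if anything falls off the work surface, if the arm or the gripper's body presses on something with over 40 N, if the wrist force passes 120 N, or if a joint passes its speed limit or range.

## Robot

A 7-joint arm with a two-finger parallel gripper is mounted at the origin on a cart in front of the work surface, level with it; the furniture and walls round the work are solid. World frame = base frame: x ahead of the robot, y to its left, z up, the work surface at z = 0. Lengths are in m, angles in rad, forces in N, time in s.
With the tool pointing down it reaches from about 0.425 to 0.875 m from the base axis. Payload 4.7 kg.
Tool frame: the origin (TCP) lies at the very end of the fingers, on their centre line; the grasp point (between the pads) lies hold_point_z behind it (hold_point_z is the distance from the TCP to the grasp point, in m); y points along the fingers, z is the direction in which the jaws open and shut, and the axes are right-handed (so a half turn about y gives the same grasp; the last joint's range is limited). The gripper opens to 87 mm and grips with 3 to 60 N. Pads are 19 mm wide; open, the fingers measure 117 mm over their backs; the gripper's body (75 mm by 190 mm) begins 51 mm behind the grasp point.
Start: joints at [1.223, 0.321, -0.07, 1.45, 0.023, 1.371, -0.057], TCP at [0.23, -0.608, 0.223] pointing down, gripper open.
Joint ranges: [-2.86, 2.86], [-0.3, 2.09], [-1.38, 1.24], [0.06, 2.45], [-1.56, 4.7], [0.09, 2.05], [-2.69, 2.69]. Speed limits (rad/s): [2.57, 2.57, 3.14, 3.14, 3.14, 3.14, 3.14].

## Interface

Orientations are given as a unit quaternion [w, x, y, z].
In Python, from cell import * gives the robot as it stands.
- The arm moves only by the tool send_rows, never from a script. Its argument "increments" is a list of rows, each an object with "xyz": the shift along the tool's x, y, z in m, a list of three; "twist": the turn about the tool's y in degrees. In form: [{"xyz": [x, y, z], "twist": twist}, ...]. A call has 1 to 8 rows; each row is the pose to reach, as a shift and turn from the pose commanded when the call began, along the tool's axes at that moment; what a row does not reach only later rows make up. A row lasts 1/10 s, in which the tool goes at most 50 mm and 8.59 degrees, less where a joint would pass 70% of its speed; a pose out of reach is approached as far as the arm can. A call with a gripper value outside its range is refused whole. "jaw" is the opening, from -1 (shut) to 1 (fully open), set as the call begins (left out, the last holds). The fingers move at their own pace and stop on an object; "newtons" is the grip in N (left out, the last holds). Time passes only in rows, so rows that repeat a pose let the fingers close. It gives the time, the measured TCP pose, the force and the opening at its end, in the units of the state.
- get_state(): the state, without advancing time (a new reading comes with each control period).
- capture(name): name is "side" or "top"; returns a dict with "color" (384x512x3 uint8, red, green, blue), "mtx" (3x3 intrinsics, pixels), "D" ([k1, k2, p1, p2, k3] as OpenCV has them; the pictures are not rectified), "R" (3x3) and "t" (3): a world point X has camera coordinates R X + t. Camera axes: x right, y down, z forward; pixel columns grow to the right and rows downward; lengths in m; the calibration is good to about 2 mm. A picture is of the moment at which its call begins. There is no depth.
- hand_in(): hands the job in, once; it reports no verdict.
Trained networks look in the newest picture that a camera, given by its name, has taken for a name from the list of things; names that differ only in an ending like _2 or _b are one class to them, and where a whole thing is asked for, a point or a joint stands for the part that bears it (a point fixed in the world has none). Each returns a list of dicts, best first, with "p" (0 to 1); they miss things now and then, are a little off and sometimes report something else, mostly with a low value. They report only what shows in the picture. A call takes as long as a camera call.
- find_in(camera, thing): "rect" ([left, top, right, bottom] in pixels, round what is visible of it).
- outline_of(camera, thing): "pixels" (384x512 bool, what is visible of it) and "rect" ([left, top, right, bottom] in pixels, round what is visible of it).
The state is a dict: "time_s": time; "qpos": joint angles; "dq": joint speeds; "joint_efforts": joint torques, N m; "position": TCP position; "tool_rot": TCP orientation; "contact_force": force on the tool from outside, world axes, zero at the start; "torque": the same for the moment, N m; "grip_width": finger opening in m.
Only numpy, scipy, OpenCV 4.12 (cv2) and the standard library are available. Lean on these libraries where they do the work, as an engineer would, in place of code of your own. Each camera call takes 0.05 s, during which the arm holds its last target.

## Working session

There is one attempt and no reset: what is moved stays moved. The work goes in short steps, Python scripts to look and compute and a tool call to move; the robot and the scene stay as the last step left them, time stands still between calls to the robot, and variables do not carry over. Pictures are saved under pics/ and viewed, and the job is handed in when it is done.

Besides the shell and the picture viewer there is one more tool, called after "Call:" as name([rows], argument=value, ...), one row to a line, values as JSON. send_rows: Moves the arm, as the interface text tells. Its arguments: {"type":"object","properties":{"increments":{"type":"array"},"jaw":{"type":"number"},"newtons":{"type":"number"}},"required":["increments"]}

```bash
ls; mkdir -p pics
python3 - <<'E'
from cell import *
import cv2
s=get_state(); print(s)
import cell; print([n for n in dir(cell) if not n.startswith('_')])
for c in ("side","top"):
    d=capture(c); cv2.imwrite(f"pics/{c}0.png",d["color"][:,:,::-1])
    print(c,d["mtx"],d["D"],d["R"],d["t"])
    for n in ("yellow_rest_grip","yellow_rest_nose","blue_rest_grip","seat"):
        print(n,[(r["rect"],round(r["p"],2)) for r in find_in(c,n)][:3])
E
```

```text
pics
{'time_s': 0.0, 'qpos': array([ 1.22312379,  0.3218465 , -0.07008632,  1.45167313,  0.02258753,
        1.3708008 , -0.05689467]), 'dq': array([-0.00053555,  0.00111943, -0.00059242,  0.00092706,  0.00126969,
       -0.00026403, -0.0016545 ]), 'joint_efforts': array([-1.15501807e-04, -4.91291106e+01, -4.04077694e-01, -3.12526202e+01,
       -6.37966348e-02,  4.38262720e-02,  2.00776785e-04]), 'position': array([ 0.22981747, -0.60742162,  0.22144721]), 'tool_rot': array([ 0.12706851, -0.12737471,  0.69623641, -0.69489865]), 'contact_force': array([ 0.29929555, -0.24313449, -0.15528555]), 'torque': array([ 0.00175082, -0.00461969, -0.03848212]), 'grip_width': 0.08679562106871866}
['Unreachable', 'capture', 'find_in', 'get_state', 'hand_in', 'hold_point_z', 'outline_of']
side [[444.00475205   0.         254.44608073]
 [  0.         444.00475205 200.78728235]
 [  0.           0.           1.        ]] [-0.10251518  0.          0.          0.          0.        ] [[-0.95973938 -0.2807693  -0.00830196]
 [-0.11046643  0.40444611 -0.90786591]
 [ 0.25825857 -0.87039758 -0.41917844]] [0.48515579 0.12247777 0.87269722]
yellow_rest_grip [([228.3, 210.1, 270.3, 239.7], 0.85)]
yellow_rest_nose [([229.7, 207.0, 266.5, 239.0], 0.62)]
blue_rest_grip [([220.1, 240.0, 274.2, 279.2], 0.75)]
seat [([248.3, 176.7, 316.6, 204.4], 0.95), ([231.1, 205.7, 270.1, 236.5], 0.5)]
top [[489.1116138    0.         259.79793285]
 [  0.         489.1116138  188.88341326]
 [  0.           0.           1.        ]] [0.06449524 0.         0.         0.         0.        ] [[-0.00449873 -0.99983711 -0.01747892]
 [-0.98881444  0.00705364 -0.14898406]
 [ 0.14908308  0.01661317 -0.98868511]] [-0.00394222  0.49207756  0.93472076]
yellow_rest_grip [([239.6, 148.3, 263.8, 203.1], 0.6)]
yellow_rest_nose [([245.3, 148.1, 263.7, 200.3], 0.64)]
blue_rest_grip [([166.7, 172.7, 191.2, 222.2], 0.61)]
seat [([337.1, 147.2, 402.7, 236.2], 0.89)]
```

Run:
```python
import cv2
a=cv2.imread("pics/top0.png"); b=cv2.imread("pics/side0.png")
cv2.imwrite("pics/top0z.png",cv2.resize(a[130:250,150:420],None,fx=2.9,fy=2.9,interpolation=cv2.INTER_CUBIC))
cv2.imwrite("pics/side0z.png",cv2.resize(b[160:300,200:340],None,fx=4,fy=4,interpolation=cv2.INTER_CUBIC))
```

```text
(no output)
```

View pics/top0.png

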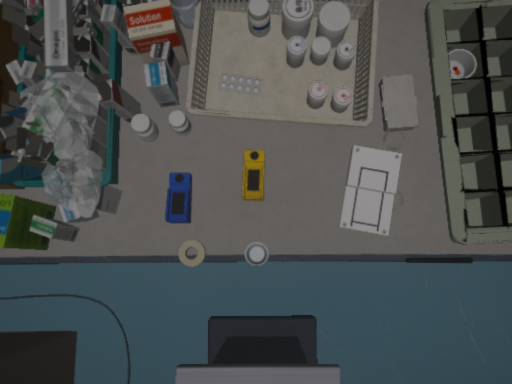

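View pics/side0.png

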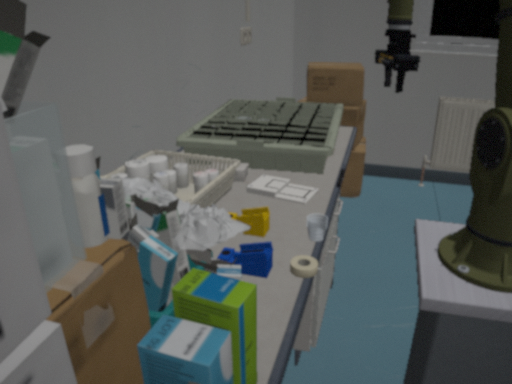

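```bash
ls pics
```

```text
side0.png
side0z.png
top0.png
top0z.png
```

View pics/top0z.png

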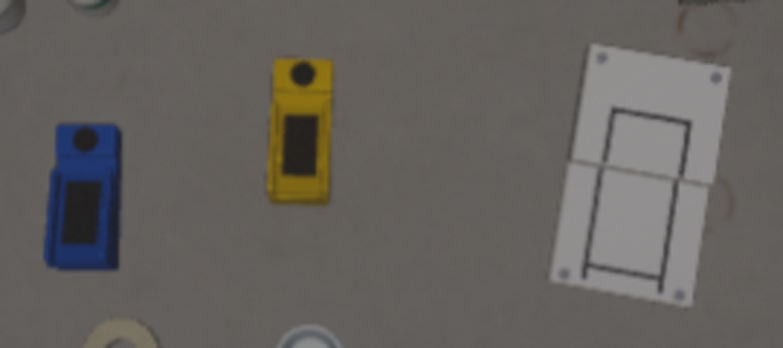

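View pics/side0z.png

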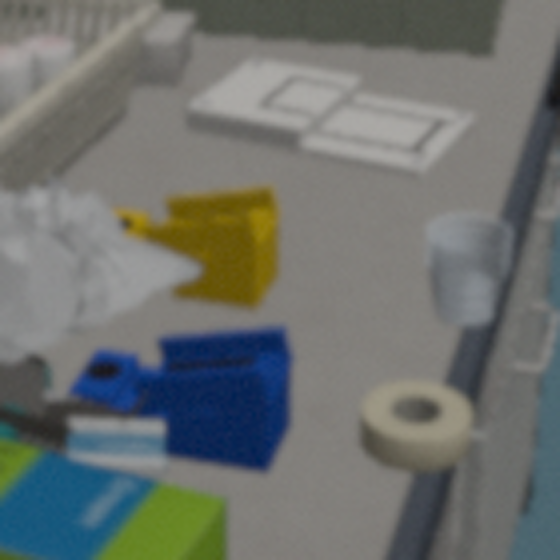

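The top view shows the yellow rest near (254,175) with its nose up (+x), and the blue one near (179,197). The board is near (370,190), raised deck up, with the step line at about row 190. Next I'll zoom in for exact points.

Run:
```python
import cv2,numpy as np
a=cv2.imread("pics/top0.png")
def z(n,x0,y0,x1,y1,f):
    c=cv2.resize(a[y0:y1,x0:x1],None,fx=f,fy=f,interpolation=cv2.INTER_CUBIC)
    c=cv2.convertScaleAbs(c,alpha=1.6)
    for x in range(x0,x1,10): cv2.putText(c,str(x),(int((x-x0+.5)*f),8),0,.3,(0,255,0)); cv2.line(c,(int((x-x0+.5)*f),10),(int((x-x0+.5)*f),16),(0,255,0))
    for y in range(y0,y1,10): cv2.putText(c,str(y),(0,int((y-y0+.5)*f)),0,.3,(0,255,0)); cv2.line(c,(18,int((y-y0+.5)*f)),(24,int((y-y0+.5)*f)),(0,255,0))
    cv2.imwrite(n,c)
z("pics/board_z.png",330,140,410,240,6)
z("pics/yel_z.png",230,140,280,210,8)
```

```text
(no output)
```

View pics/board_z.png

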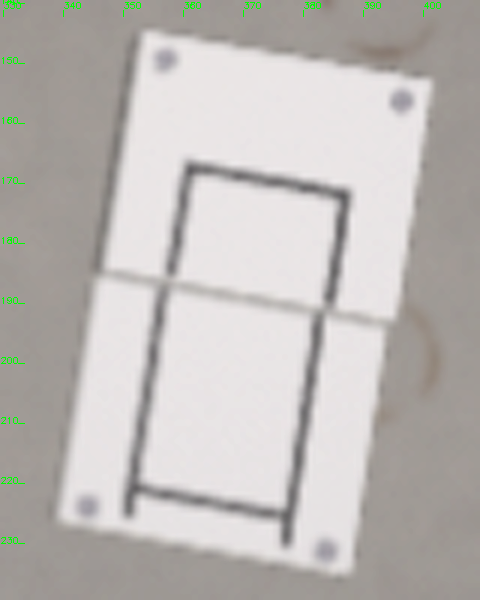

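View pics/yel_z.png

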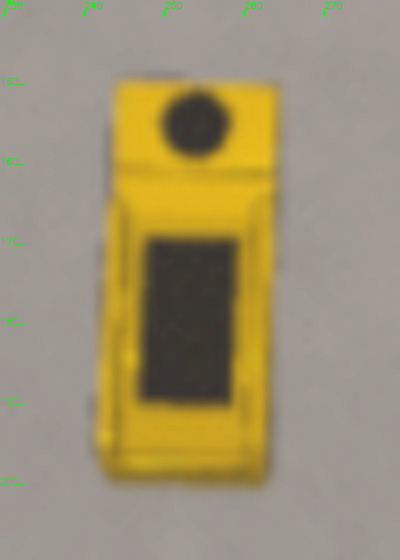

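```bash
cat > h.py <<'E'
import numpy as np,cv2
import pickle
from cell import *
def bp(c,uv,z):
    uv=np.array(uv,float).reshape(-1,1,2)
    n=cv2.undistortPoints(uv,c["mtx"],c["D"]).reshape(-1,2)
    d=np.c_[n,np.ones(len(n))]@c["R"]; o=-c["R"].T@c["t"]
    s=(np.broadcast_to(z,(len(d),))-o[2])/d[:,2]
    return o+d*s[:,None]
def pr(c,X):
    return cv2.projectPoints(np.array(X,float).reshape(-1,3),cv2.Rodrigues(c["R"])[0],c["t"],c["mtx"],c["D"])[0].reshape(-1,2)
E
python3 - <<'E'
from h import *
np.set_printoptions(precision=4,suppress=True)
print(hold_point_z)
c=capture("top"); s=capture("side")
pickle.dump((c,s),open("cams.pkl","wb"))
print("cam",-c["R"].T@c["t"], -s["R"].T@s["t"])
P=lambda L:[(330+x/6-.5,140+y/6-.5) for x,y in L]
hi=bp(c,P([(141,31),(433,80),(396,323),(103,272),(189,167),(348,193),(333,305),(171,281)]),.018)
lo=bp(c,P([(95,276),(387,325),(352,574),(58,519),(133,488),(288,516),(162,292),(320,318)]),.006)
print("hi\n",hi,"\nlo\n",lo)
d=lambda a,b:(np.linalg.norm((b-a)[:2])*1e3,np.degrees(np.arctan2((b-a)[1],(b-a)[0])))
print("hi w",d(hi[0],hi[1]),d(hi[3],hi[2]),"len",d(hi[3],hi[0]),d(hi[2],hi[1]))
print("lo w",d(lo[0],lo[1]),d(lo[3],lo[2]),"len",d(lo[3],lo[0]),d(lo[2],lo[1]))
print("tot",d(lo[3],hi[0]),d(lo[2],hi[1]))
print("outline",d(lo[4],hi[4]),d(lo[5],hi[5]),d(lo[4],lo[5]),d(hi[4],hi[5]))
Q=lambda L:[(230+x/8-.5,140+y/8-.5) for x,y in L]
y=bp(c,Q([(196,124),(114,83),(279,84),(112,168),(275,175)]),.030)
print("yel z30 dot, front L,R, rear L R\n",y, d(y[1],y[2]),d(y[3],y[4]),d(y[3],y[1]),d(y[4],y[2]))
for z in(.02,.03,.04):
  r=bp(c,Q([(148,238),(239,238),(232,404),(140,402)]),z); print("rect",z,(r[0]+r[1])/2,(r[2]+r[3])/2,d((r[2]+r[3])/2,(r[0]+r[1])/2))
E
```

```text
0.0187
cam [ 0.3472 -0.0229  0.9974] [0.2538 0.8463 0.481 ]
hi
 [[ 0.5848 -0.1971  0.018 ]
 [ 0.5667 -0.2943  0.018 ]
 [ 0.4839 -0.2783  0.018 ]
 [ 0.5019 -0.1818  0.018 ]
 [ 0.5376 -0.2117  0.018 ]
 [ 0.5282 -0.2643  0.018 ]
 [ 0.4902 -0.2578  0.018 ]
 [ 0.4987 -0.2044  0.018 ]] 
lo
 [[ 0.5024 -0.181   0.006 ]
 [ 0.4849 -0.2784  0.006 ]
 [ 0.4011 -0.2629  0.006 ]
 [ 0.4198 -0.1661  0.006 ]
 [ 0.4302 -0.1914  0.006 ]
 [ 0.4206 -0.2426  0.006 ]
 [ 0.4968 -0.2034  0.006 ]
 [ 0.4875 -0.2561  0.006 ]]
hi w (np.float64(98.83533795096606), np.float64(-100.53795054831046)) (np.float64(98.13918530114685), np.float64(-100.54762858938652)) len (np.float64(84.2682546976893), np.float64(-10.458796648536035)) (np.float64(84.28674512308126), np.float64(-10.93204326060832))
lo w (np.float64(98.93787163945265), np.float64(-100.18170696273225)) (np.float64(98.65980737957821), np.float64(-100.92492507805561)) len (np.float64(83.93442839560174), np.float64(-10.249399387485578)) (np.float64(85.21498190679318), np.float64(-10.440925197354444))
tot (np.float64(167.81964767603367), np.float64(-10.655789761
[... 434 characters left out ...]
.5726 -0.0163  0.03  ]
 [ 0.5513  0.026   0.03  ]
 [ 0.5491 -0.0152  0.03  ]] (np.float64(41.767877379396005), np.float64(-90.8391647724546)) (np.float64(41.17649974867782), np.float64(-92.96812356944469)) (np.float64(21.94172281293381), np.float64(-1.3126644516557224)) (np.float64(23.484299256040156), np.float64(-2.7940924266248097))
rect 0.02 [0.5351 0.0057 0.02  ] [0.4927 0.0077 0.02  ] (np.float64(42.439237684311976), np.float64(-2.7131326016637436))
rect 0.03 [0.5331 0.0054 0.03  ] [0.4912 0.0074 0.03  ] (np.float64(42.005026621787806), np.float64(-2.713132601663743))
rect 0.04 [0.5312 0.0051 0.04  ] [0.4897 0.0071 0.04  ] (np.float64(41.57081555926376), np.float64(-2.7131326016637427))
```

```bash
cat >> h.py <<'E'
from scipy.spatial.transform import Rotation as Ro
np.set_printoptions(precision=4,suppress=True)
def plan(p,yaw):  # TCP target, yaw deg of the rest's x axis; jaw along its y
    s=get_state(); q=s["tool_rot"]; R=Ro.from_quat([q[1],q[2],q[3],q[0]]).as_matrix()
    b=None
    for k in (0,180):
        a=np.radians(yaw+90+k); z=np.array([np.cos(a),np.sin(a),0]); y=np.array([0,0,-1.]); x=np.cross(y,z)
        T=np.c_[x,y,z]; rv=np.degrees(Ro.from_matrix(R.T@T).as_rotvec())
        print("  turn",rv)
    print("t",round(s["time_s"],2),"tcp",s["position"],"F",s["contact_force"],"grip",round(s["grip_width"],4),"q7",s["qpos"])
    print("tool axes cols\n",R)
    print("shift mm",1e3*R.T@(np.array(p)-s["position"]))
def rest(x,y,z,yaw,pts):
    return Ro.from_euler('z',yaw,degrees=True).apply(pts)+[x,y,z]
E
python3 - <<'E'
from h import *
c,s=pickle.load(open("cams.pkl","rb"))
plan([.5036,.0069,.14],-2.2)
im=cv2.resize(s["color"][190:260,210:290,::-1],None,fx=7,fy=7,interpolation=cv2.INTER_CUBIC)
im=cv2.convertScaleAbs(im,alpha=1.6)
pts=[[-.03,y,z] for y in(-.021,.021) for z in(-.025,.032)]+[[.02,y,-.025] for y in(-.021,.021)]+[[.07,y,z] for y in(-.021,.021) for z in(-.013,.005)]+[[.0585,0,.005]]
for u,v in pr(s,rest(.5036,.0069,.025,-2.2,pts)):
    cv2.circle(im,(int((u-210+.5)*7),int((v-190+.5)*7)),3,(0,0,255),-1)
cv2.imwrite("pics/side_ov.png",im)
im=cv2.convertScaleAbs(cv2.resize(s["color"][160:220,230:330,::-1],None,fx=7,fy=7,interpolation=cv2.INTER_CUBIC),alpha=1.5)
B=[[.119,-.05,.018],[.119,.05,.018],[.034,.05,.018],[.034,-.05,.018],[.034,.05,.006],[.034,-.05,.006],[-.051,.05,.006],[-.051,-.05,.006]]
for u,v in pr(s,rest(.4597,-.2238,0,-10.6,B)): cv2.circle(im,(int((u-230+.5)*7),int((v-160+.5)*7)),3,(0,0,255),-1)
cv2.imwrite("pics/side_ov2.png",im)
E
```

```text
turn [   0.0022 -157.0689    0.0122]
  turn [-0.0088 22.9311  0.0016]
t 0.6 tcp [ 0.2301 -0.608   0.2226] F [ 0.1629 -0.8647 -0.3353] grip 0.0867 q7 [ 1.2231  0.321  -0.0701  1.4505  0.0226  1.3708 -0.0569]
tool axes cols
 [[-0.9353 -0.      0.354 ]
 [-0.354  -0.0002 -0.9353]
 [ 0.0001 -1.      0.0001]]
shift mm [-473.4776   82.5137 -478.2318]
```

View pics/side_ov.png

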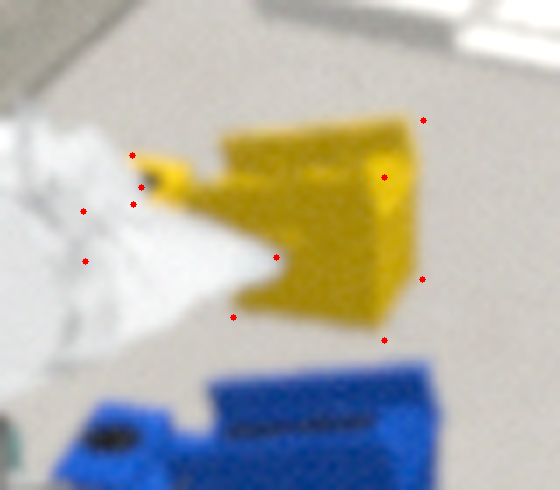

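View pics/side_ov2.png

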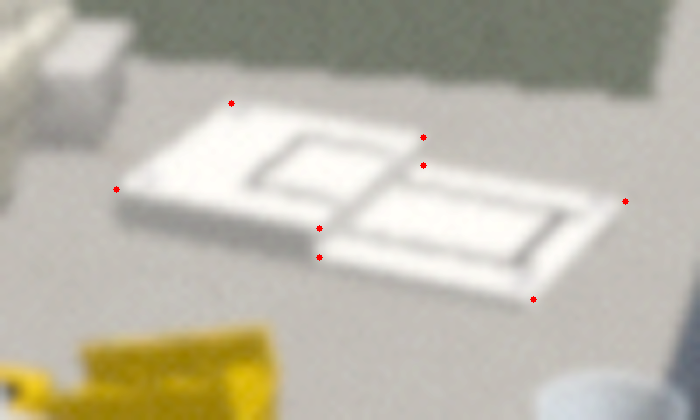

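Run:
```python
from h import *
from scipy.optimize import least_squares
c,s=pickle.load(open("cams.pkl","rb"))
pts=[[-.03,y,z] for y in(-.021,.021) for z in(-.025,.032)]+[[.02,y,-.025] for y in(-.021,.021)]+[[.07,y,z] for y in(-.021,.021) for z in(-.013,.005)]+[[.0585,0,.005]]
im=cv2.convertScaleAbs(cv2.resize(c["color"][140:210,230:280,::-1],None,fx=8,fy=8,interpolation=cv2.INTER_CUBIC),alpha=1.6)
for u,v in pr(c,rest(.5036,.0069,.025,-2.2,pts)): cv2.circle(im,(int((u-230+.5)*8),int((v-140+.5)*8)),3,(0,0,255),-1)
cv2.imwrite("pics/top_ov.png",im)
```

```text
(no output)
```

View pics/top_ov.png

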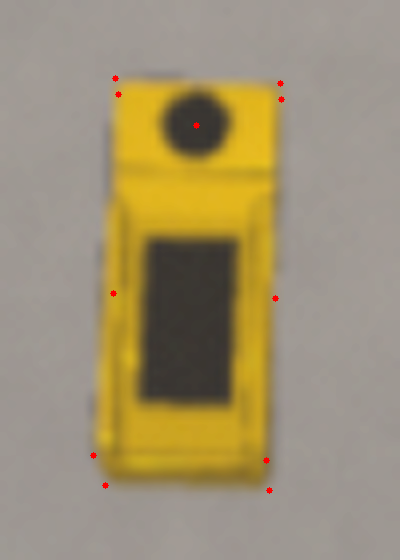

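Call:
send_rows([
  {"xyz": [-0.473, 0.0, -0.478], "twist": 23},
  {"xyz": [-0.473, 0.0, -0.478], "twist": 23},
  {"xyz": [-0.473, 0.0, -0.478], "twist": 23},
  {"xyz": [-0.473, 0.0, -0.478], "twist": 23},
  {"xyz": [-0.473, 0.0, -0.478], "twist": 23},
  {"xyz": [-0.473, 0.0, -0.478], "twist": 23},
  {"xyz": [-0.473, 0.0, -0.478], "twist": 23},
  {"xyz": [-0.473, 0.0, -0.478], "twist": 23},
], jaw=1)

```text
time_s: 1.4
position: [0.3931, -0.2406, 0.2229]
tool_rot: [0.014, -0.014, -0.707, 0.707]
contact_force: [1.2, -0.2, -0.2]
grip_width: 0.0869
```

The top overlay fits within about 1 px. In the side view the board fits, and the partly hidden rest is about 1.5 px off, which I can tolerate.

Run:
```python
from h import *
plan([.504,.0066,.14],-2.2)
```

```text
turn [  0.0738 179.9201  -0.0938]
  turn [-0.0598 -0.0798 -0.047 ]
t 1.4 tcp [ 0.3931 -0.2406  0.2229] F [ 1.1612 -0.2254 -0.2069] grip 0.0869 q7 [ 0.8424 -0.0737 -0.3325  1.8859 -0.0242  1.3242 -1.0939]
tool axes cols
 [[-0.9992  0.0008 -0.0398]
 [ 0.0398 -0.0011 -0.9992]
 [-0.0008 -1.      0.001 ]]
shift mm [-100.9213   82.762  -251.4541]
```

Call:
send_rows([
  {"xyz": [-0.101, 0.04, -0.251], "twist": 0},
  {"xyz": [-0.101, 0.04, -0.251], "twist": 0},
  {"xyz": [-0.101, 0.04, -0.251], "twist": 0},
  {"xyz": [-0.101, 0.04, -0.251], "twist": 0},
  {"xyz": [-0.101, 0.08, -0.251], "twist": 0},
  {"xyz": [-0.101, 0.08, -0.251], "twist": 0},
  {"xyz": [-0.101, 0.08, -0.251], "twist": 0},
  {"xyz": [-0.101, 0.08, -0.251], "twist": 0},
])

```text
time_s: 2.2
position: [0.5031, 0.0047, 0.1422]
tool_rot: [0.014, -0.013, -0.707, 0.707]
contact_force: [-0.1, -0.4, 1.2]
grip_width: 0.087
```

Run:
```python
from h import *
plan([.504,.0066,.0075],-2.2)
```

```text
turn [   0.1117 -179.967     0.0054]
  turn [-0.0034  0.0329  0.0711]
t 2.2 tcp [0.5031 0.0047 0.1422] F [-0.1006 -0.4058  1.2111] grip 0.087 q7 [ 0.5533  0.1077 -0.6458  1.8924  0.0704  1.1652 -1.7262]
tool axes cols
 [[-0.9993 -0.0012 -0.0378]
 [ 0.0378 -0.     -0.9993]
 [ 0.0012 -1.      0.0001]]
shift mm [ -1.0083 134.6841  -1.9291]
```

Call:
send_rows([
  {"xyz": [-0.001, 0.04, -0.002], "twist": 0},
  {"xyz": [-0.001, 0.07, -0.002], "twist": 0},
  {"xyz": [-0.001, 0.1, -0.002], "twist": 0},
  {"xyz": [-0.001, 0.115, -0.002], "twist": 0},
  {"xyz": [-0.001, 0.125, -0.002], "twist": 0},
  {"xyz": [-0.001, 0.125, -0.002], "twist": 0},
  {"xyz": [-0.001, 0.125, -0.002], "twist": 0},
])

```text
time_s: 2.9
position: [0.5056, 0.006, 0.0187]
tool_rot: [0.013, -0.015, -0.707, 0.707]
contact_force: [0.9, -0.1, 1.0]
grip_width: 0.0872
```

Run:
```python
from h import *
for n in ("top","side"):
    d=capture(n); cv2.imwrite(f"pics/{n}1.png",cv2.convertScaleAbs(cv2.resize(d["color"][120:300,150:340,::-1],None,fx=3,fy=3,interpolation=cv2.INTER_CUBIC),alpha=1.5))
plan([.504,.0066,.0075],-2.2)
```

```text
turn [  0.2348 179.9179  -0.0392]
  turn [-0.0249 -0.0819 -0.1496]
t 3.0 tcp [0.5058 0.0061 0.0189] F [-0.4275  0.3591 -1.1108] grip 0.0869 q7 [ 0.5005  0.2785 -0.6235  2.0013  0.2042  0.9198 -1.8396]
tool axes cols
 [[-0.9992  0.0026 -0.0398]
 [ 0.0398 -0.0005 -0.9992]
 [-0.0026 -1.      0.0004]]
shift mm [ 1.804  11.4296 -0.3861]
```

View pics/top1.png

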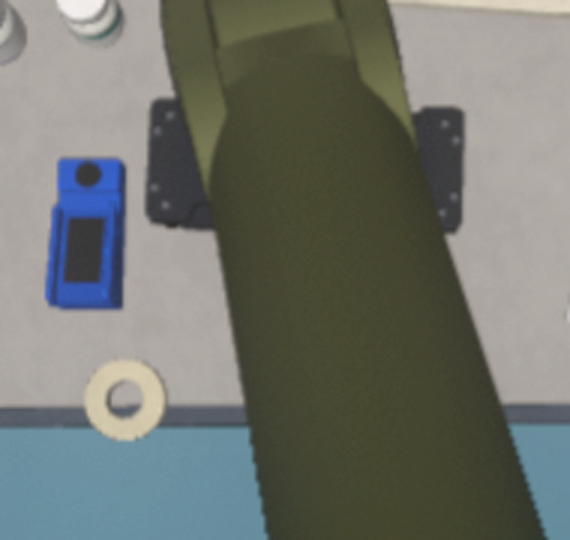

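View pics/side1.png

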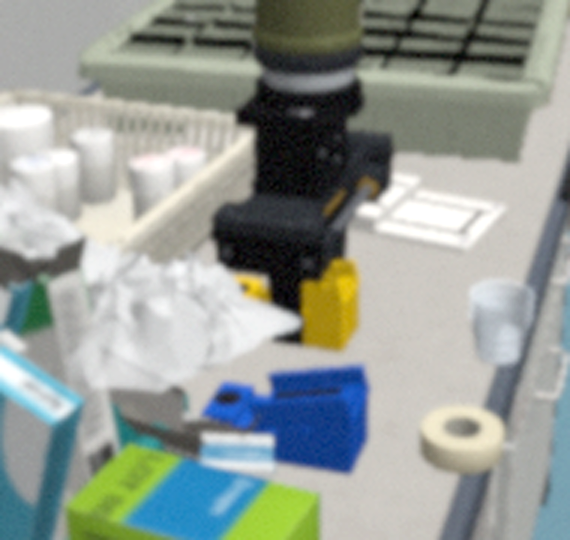

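The side view shows the fingers on either side of the yellow rest at around (300,300), clear of the blue one. I'll go down and close.

Call:
send_rows([
  {"xyz": [0.001, 0.006, 0.0], "twist": 0},
  {"xyz": [0.001, 0.011, 0.0], "twist": 0},
  {"xyz": [0.001, 0.011, 0.0], "twist": 0},
  {"xyz": [0.001, 0.011, 0.0], "twist": 0},
])

```text
time_s: 3.4
position: [0.5033, 0.0064, 0.0063]
tool_rot: [0.014, -0.014, -0.707, 0.707]
contact_force: [-0.4, -0.8, -0.2]
grip_width: 0.0872
```

Call:
send_rows([
  {"xyz": [0.0, 0.0, 0.0], "twist": 0},
  {"xyz": [0.0, 0.0, 0.0], "twist": 0},
  {"xyz": [0.0, 0.0, 0.0], "twist": 0},
  {"xyz": [0.0, 0.0, 0.0], "twist": 0},
  {"xyz": [0.0, 0.0, 0.0], "twist": 0},
  {"xyz": [0.0, 0.0, 0.0], "twist": 0},
  {"xyz": [0.0, 0.0, 0.0], "twist": 0},
  {"xyz": [0.0, 0.0, 0.0], "twist": 0},
], jaw=-1, newtons=25)

```text
time_s: 4.2
position: [0.5035, 0.0063, 0.0066]
tool_rot: [0.014, -0.014, -0.707, 0.707]
contact_force: [0.1, -0.0, 0.5]
grip_width: 0.0419
```

Run:
```python
from h import *
plan([.504,.0066,.10],-2.2)
print(get_state()["position"],get_state()["position"])
```

```text
turn [ -0.0003 179.9286  -0.0163]
  turn [-0.0104 -0.0714  0.0002]
t 4.2 tcp [0.5035 0.0063 0.0066] F [ 0.1273 -0.0028  0.5201] grip 0.0419 q7 [ 0.494   0.296  -0.6181  2.0121  0.2181  0.8976 -1.851 ]
tool axes cols
 [[-0.9992 -0.     -0.0396]
 [ 0.0396 -0.0002 -0.9992]
 [ 0.     -1.      0.0002]]
shift mm [ -0.4945 -93.4428  -0.3265]
[0.5035 0.0063 0.0066] [0.5035 0.0063 0.0066]
```

Call:
send_rows([
  {"xyz": [0.0, -0.01, 0.0], "twist": 0},
  {"xyz": [0.0, -0.03, 0.0], "twist": 0},
  {"xyz": [0.0, -0.06, 0.0], "twist": 0},
  {"xyz": [0.0, -0.085, 0.0], "twist": 0},
  {"xyz": [0.0, -0.095, 0.0], "twist": 0},
  {"xyz": [0.0, -0.095, 0.0], "twist": 0},
  {"xyz": [0.0, -0.095, 0.0], "twist": 0},
])

```text
time_s: 4.9
position: [0.5026, 0.0062, 0.1006]
tool_rot: [0.015, -0.013, -0.707, 0.707]
contact_force: [-0.7, 0.4, -4.7]
grip_width: 0.0419
```

Run:
```python
from h import *
d=capture("side"); cv2.imwrite(f"pics/side2.png",cv2.convertScaleAbs(cv2.resize(d["color"][120:280,170:330,::-1],None,fx=3.5,fy=3.5,interpolation=cv2.INTER_CUBIC),alpha=1.5))
plan([.4597,-.2238,.10],-10.6)
```

```text
turn [   0.2351 -171.675     0.0193]
  turn [-0.0129  8.3249  0.1567]
t 4.95 tcp [0.5022 0.0062 0.1001] F [ 0.393   0.2638 -3.8093] grip 0.0421 q7 [ 0.5442  0.1575 -0.6508  1.9381  0.1074  1.0829 -1.7619]
tool axes cols
 [[-0.9992 -0.0027 -0.0397]
 [ 0.0397  0.0001 -0.9992]
 [ 0.0027 -1.      0.    ]]
shift mm [ 33.3367   0.1698 231.5133]
```

View pics/side2.png

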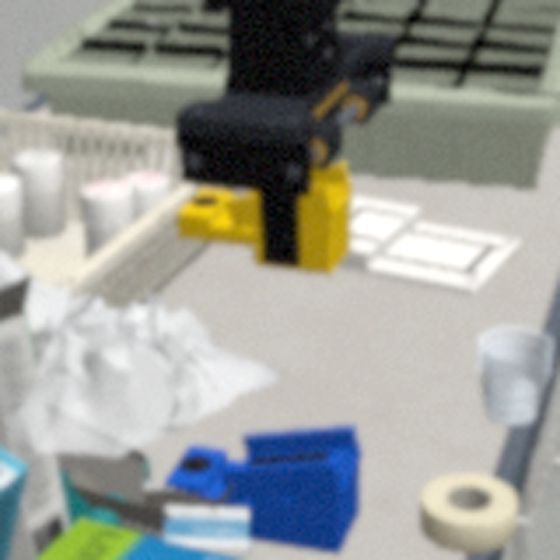

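The rest hangs level in the grip, with the dot at about (203,202) in the crop. Now I'll carry it over the board.

Call:
send_rows([
  {"xyz": [0.004, 0.0, 0.025], "twist": 2},
  {"xyz": [0.01, 0.0, 0.065], "twist": 4},
  {"xyz": [0.016, 0.0, 0.11], "twist": 6},
  {"xyz": [0.022, 0.0, 0.155], "twist": 8.3},
  {"xyz": [0.029, 0.0, 0.2], "twist": 8.3},
  {"xyz": [0.033, 0.0, 0.225], "twist": 8.3},
  {"xyz": [0.033, 0.0, 0.231], "twist": 8.3},
  {"xyz": [0.033, 0.0, 0.231], "twist": 8.3},
])

```text
time_s: 5.75
position: [0.4603, -0.2236, 0.1001]
tool_rot: [-0.067, 0.065, 0.705, -0.703]
contact_force: [-0.1, 0.2, -3.4]
grip_width: 0.042
```

Run:
```python
from h import *
d=capture("side"); cv2.imwrite(f"pics/side3.png",cv2.convertScaleAbs(cv2.resize(d["color"][100:240,190:350,::-1],None,fx=4,fy=4,interpolation=cv2.INTER_CUBIC),alpha=1.5))
plan([.4597,-.2238,.025],-10.6)
c,s=pickle.load(open("cams.pkl","rb"))
print("dot pred before", pr(s,rest(.5024,.0062,.1185,-2.2,[[.0585,0,.005]])),"seen 227.5 177.2")
p=get_state()["position"]
print("dot pred now", pr(s,rest(*(p+[0,0,.0184]),-10.6,[[.0585,0,.005],[-.03,.021,-.025],[.02,.021,-.025],[-.03,.021,.032]])))
```

```text
turn [   0.1792 -179.9588   -0.1552]
  turn [0.0989 0.041  0.1141]
t 5.8 tcp [ 0.4609 -0.222   0.1004] F [-0.588   1.1769 -3.9504] grip 0.0417 q7 [ 0.8201  0.1559 -0.4534  1.9225  0.0756  1.0822 -1.4193]
tool axes cols
 [[-0.9831 -0.0016 -0.1832]
 [ 0.1832  0.0021 -0.9831]
 [ 0.002  -1.     -0.0017]]
shift mm [ 0.7387 75.354   2.1517]
dot pred before [[228.9674 177.7322]] seen 227.5 177.2
dot pred now [[274.3238 146.6792]
 [302.7084 165.0859]
 [284.4699 162.1452]
 [303.5178 143.3743]]
```

View pics/side3.png

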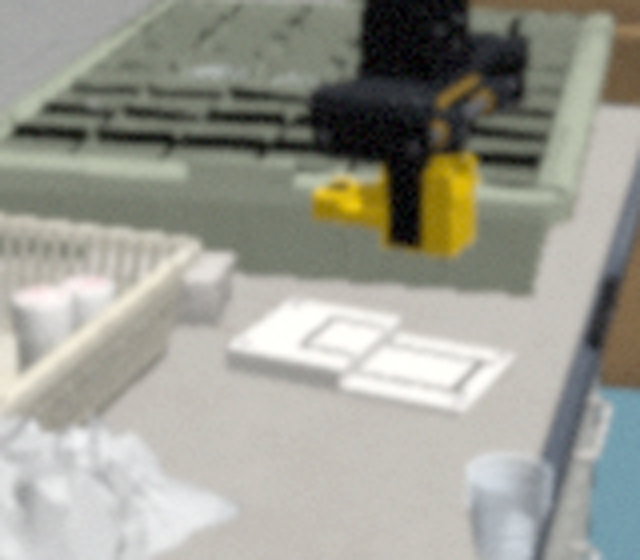

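The dot is at (274.8,145.7), against a prediction of (274.3,146.7), so the grasp fits. I'll lower it.

Call:
send_rows([
  {"xyz": [0.001, 0.02, 0.001], "twist": 0},
  {"xyz": [0.001, 0.045, 0.001], "twist": 0},
  {"xyz": [0.001, 0.065, 0.001], "twist": 0},
  {"xyz": [0.001, 0.075, 0.001], "twist": 0},
  {"xyz": [0.001, 0.079, 0.001], "twist": 0},
  {"xyz": [0.001, 0.08, 0.001], "twist": 0},
  {"xyz": [0.001, 0.08, 0.001], "twist": 0},
  {"xyz": [0.001, 0.08, 0.001], "twist": 0},
])

```text
time_s: 6.6
position: [0.461, -0.2243, 0.0225]
tool_rot: [0.064, -0.066, -0.704, 0.704]
contact_force: [0.4, 0.1, -2.3]
grip_width: 0.0416
```

Run:
```python
from h import *
d=capture("side"); cv2.imwrite(f"pics/side4.png",cv2.convertScaleAbs(cv2.resize(d["color"][140:230,220:340,::-1],None,fx=6,fy=6,interpolation=cv2.INTER_CUBIC),alpha=1.5))
plan([.4597,-.2238,.0126],-10.6)
d=capture("top"); cv2.imwrite(f"pics/top4.png",cv2.convertScaleAbs(cv2.resize(d["color"][130:250,310:430,::-1],None,fx=5,fy=5,interpolation=cv2.INTER_CUBIC),alpha=1.5))
plan([.4597,-.2238,.0126],-10.6)
```

```text
turn [  -0.1477 -179.9752    0.0651]
  turn [-0.0414  0.0247 -0.0941]
t 6.65 tcp [ 0.4609 -0.2243  0.0225] F [ 0.3221 -0.4435 -3.1848] grip 0.0415 q7 [ 0.8004  0.2586 -0.4402  1.9878  0.1377  0.9217 -1.4657]
tool axes cols
 [[-0.983   0.0015 -0.1835]
 [ 0.1835 -0.001  -0.983 ]
 [-0.0016 -1.      0.0007]]
shift mm [ 1.2974  9.8655 -0.2775]
  turn [  -0.1248 -179.9773    0.0604]
  turn [-0.0385  0.0226 -0.0794]
t 6.7 tcp [ 0.4608 -0.2243  0.0223] F [-0.1267  0.7569 -2.9662] grip 0.0416 q7 [ 0.8004  0.2587 -0.4401  1.988   0.1378  0.9217 -1.4657]
tool axes cols
 [[-0.983   0.0012 -0.1836]
 [ 0.1836 -0.0009 -0.983 ]
 [-0.0014 -1.      0.0007]]
shift mm [ 1.1468  9.7308 -0.2944]
```

View pics/side4.png

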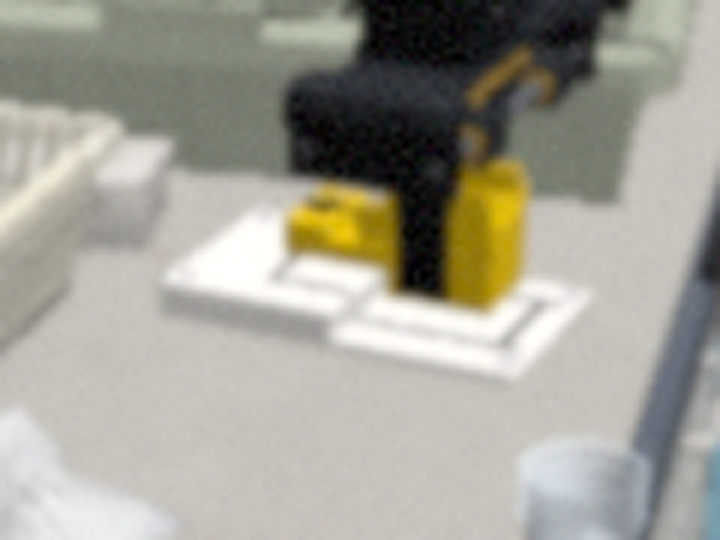

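View pics/top4.png

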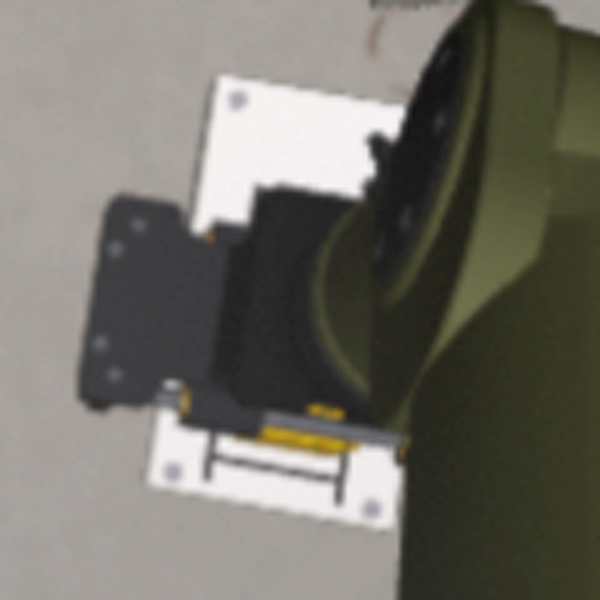

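The rest hovers about 10 mm above the decks, lined up with the outline. I'll lower it gently and watch the force.

Call:
send_rows([
  {"xyz": [0.001, 0.002, 0.0], "twist": 0},
  {"xyz": [0.001, 0.004, 0.0], "twist": 0},
  {"xyz": [0.001, 0.006, 0.0], "twist": 0},
  {"xyz": [0.001, 0.007, 0.0], "twist": 0},
  {"xyz": [0.001, 0.0075, 0.0], "twist": 0},
  {"xyz": [0.001, 0.008, 0.0], "twist": 0},
  {"xyz": [0.001, 0.008, 0.0], "twist": 0},
])

```text
time_s: 7.4
position: [0.4592, -0.2238, 0.0135]
tool_rot: [0.065, -0.065, -0.704, 0.704]
contact_force: [-0.6, 0.5, -2.4]
grip_width: 0.0418
```

Call:
send_rows([
  {"xyz": [0.0, 0.0005, 0.0], "twist": 0},
  {"xyz": [0.0, 0.001, 0.0], "twist": 0},
  {"xyz": [0.0, 0.001, 0.0], "twist": 0},
])

```text
time_s: 7.7
position: [0.4593, -0.2238, 0.0126]
tool_rot: [0.065, -0.065, -0.704, 0.704]
contact_force: [-1.0, 1.3, -2.5]
grip_width: 0.0419
```

Call:
send_rows([
  {"xyz": [0.0, 0.0004, 0.0], "twist": 0},
  {"xyz": [0.0, 0.0008, 0.0], "twist": 0},
  {"xyz": [0.0, 0.0008, 0.0], "twist": 0},
])

```text
time_s: 8.0
position: [0.4592, -0.2238, 0.0125]
tool_rot: [0.065, -0.065, -0.704, 0.704]
contact_force: [-3.7, 1.6, 5.4]
grip_width: 0.042
```

Contact at 8 N total, at the expected height (TCP z = 12.5 mm). Releasing.

Call:
send_rows([
  {"xyz": [0.0, 0.0, 0.0], "twist": 0},
  {"xyz": [0.0, 0.0, 0.0], "twist": 0},
  {"xyz": [0.0, 0.0, 0.0], "twist": 0},
  {"xyz": [0.0, 0.0, 0.0], "twist": 0},
  {"xyz": [0.0, 0.0, 0.0], "twist": 0},
  {"xyz": [0.0, 0.0, 0.0], "twist": 0},
], jaw=1)

```text
time_s: 8.6
position: [0.4592, -0.2238, 0.0117]
tool_rot: [0.065, -0.065, -0.704, 0.704]
contact_force: [0.1, 0.3, 0.6]
grip_width: 0.0813
```

Call:
send_rows([
  {"xyz": [0.0, -0.01, 0.0], "twist": 0},
  {"xyz": [0.0, -0.03, 0.0], "twist": 0},
  {"xyz": [0.0, -0.06, 0.0], "twist": 0},
  {"xyz": [0.0, -0.09, 0.0], "twist": 0},
  {"xyz": [0.0, -0.12, 0.0], "twist": 0},
  {"xyz": [0.0, -0.12, 0.0], "twist": 0},
])

```text
time_s: 9.2
position: [0.4623, -0.225, 0.137]
tool_rot: [0.062, -0.068, -0.703, 0.706]
contact_force: [1.0, -1.1, 0.3]
grip_width: 0.0872
```

Run:
```python
from h import *
s=get_state(); print(s["position"],s["grip_width"],s["contact_force"],s["qpos"])
d=capture("side"); cv2.imwrite(f"pics/side5.png",cv2.convertScaleAbs(cv2.resize(d["color"][140:230,220:340,::-1],None,fx=6,fy=6,interpolation=cv2.INTER_CUBIC),alpha=1.5))
d=capture("top"); cv2.imwrite(f"pics/top5.png",cv2.convertScaleAbs(cv2.resize(d["color"][130:250,310:430,::-1],None,fx=5,fy=5,interpolation=cv2.INTER_CUBIC),alpha=1.5))
```

```text
[ 0.4623 -0.225   0.137 ] 0.08717121098040802 [ 1.0432 -1.1252  0.3453] [ 0.8321  0.1129 -0.4562  1.8876  0.0563  1.1441 -1.3996]
```

View pics/side5.png

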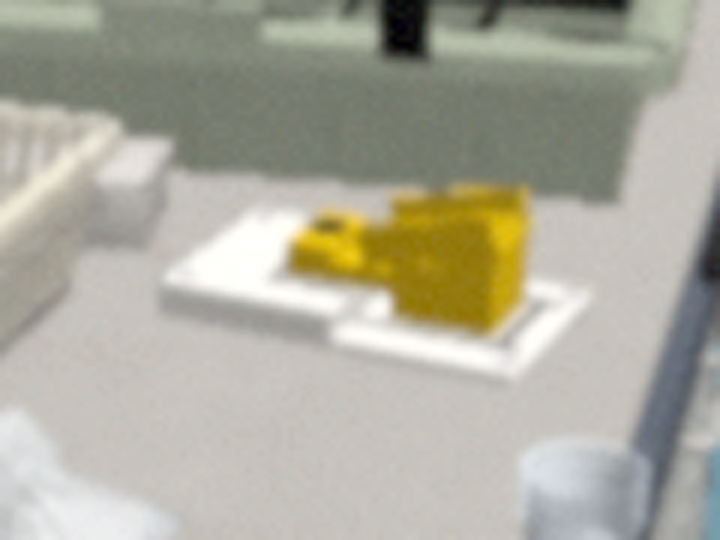

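View pics/top5.png

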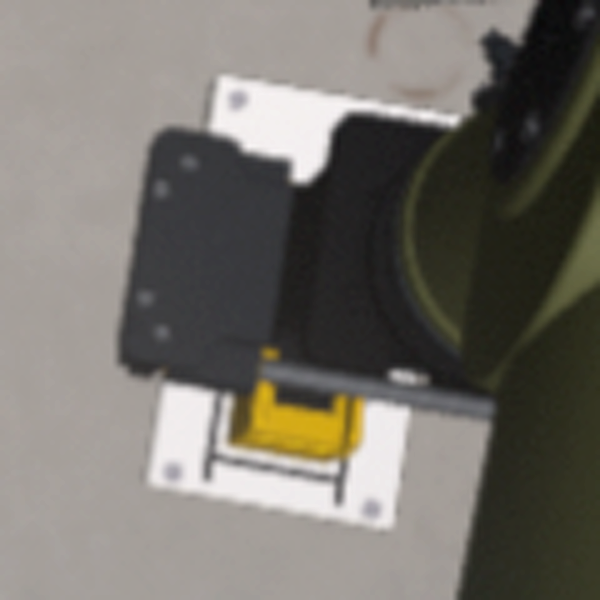

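Side view: released, level, with the heel on the low deck and the nose on the raised one. I'll close the jaws, step aside and check from the top.

Call:
send_rows([
  {"xyz": [0.0, 0.0, 0.04], "twist": 0},
  {"xyz": [0.0, 0.0, 0.09], "twist": 0},
  {"xyz": [0.0, 0.0, 0.14], "twist": 0},
  {"xyz": [0.0, 0.0, 0.19], "twist": 0},
  {"xyz": [0.0, 0.0, 0.24], "twist": 0},
  {"xyz": [0.0, 0.0, 0.26], "twist": 0},
  {"xyz": [0.0, 0.0, 0.26], "twist": 0},
], jaw=-1)

```text
time_s: 10.0
position: [0.408, -0.4829, 0.1294]
tool_rot: [-0.069, 0.066, 0.704, -0.704]
contact_force: [-0.2, -0.0, -0.7]
grip_width: 0.0394
```

Run:
```python
from h import *
s=get_state(); print(s["position"],s["grip_width"],s["contact_force"])
pts=[[-.03,y,z] for y in(-.021,.021) for z in(-.025,.032)]+[[.02,y,-.025] for y in(-.021,.021)]+[[.07,y,z] for y in(-.021,.021) for z in(-.013,.005)]+[[.0585,0,.005]]
for n,(x0,y0,w,h,f) in {"side":(220,140,120,90,6),"top":(320,130,90,120,5)}.items():
    d=capture(n); im=cv2.convertScaleAbs(cv2.resize(d["color"][y0:y0+h,x0:x0+w,::-1],None,fx=f,fy=f,interpolation=cv2.INTER_CUBIC),alpha=1.5)
    im2=im.copy()
    for u,v in pr(d,rest(.4597,-.2238,.031,-10.6,pts)): cv2.circle(im2,(int((u-x0+.5)*f),int((v-y0+.5)*f)),2,(0,0,255),-1)
    cv2.imwrite(f"pics/{n}6.png",im2)
    print(n,"dot pred",pr(d,rest(.4597,-.2238,.031,-10.6,pts[-1:])))
    g=d["color"].max(2).astype(int); 
    u,v=pr(d,rest(.4597,-.2238,.031,-10.6,pts[-1:]))[0]
    yy,xx=np.mgrid[int(v)-7:int(v)+8,int(u)-7:int(u)+8]; w=np.clip(85-g[yy,xx],0,None)
    print("dot seen",(w*xx).sum()/w.sum(),(w*yy).sum()/w.sum(), bp(d,[((w*xx).sum()/w.sum(),(w*yy).sum()/w.sum())],.036))
```

```text
[ 0.408  -0.4829  0.1294] 0.03943440163953534 [-0.2193 -0.0286 -0.6991]
side dot pred [[274.619  177.6923]]
dot seen nan nan [[nan nan nan]]
top dot pred [[374.7094 175.5777]]
dot seen 374.2879649890591 175.37899343544856 [[ 0.5176 -0.2338  0.036 ]]<stdin>:13: RuntimeWarning: invalid value encountered in scalar divide
```

View pics/side6.png

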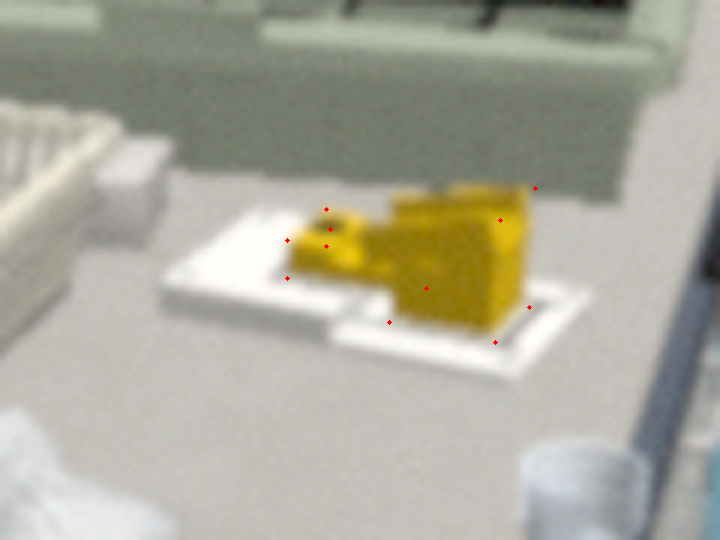

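View pics/top6.png

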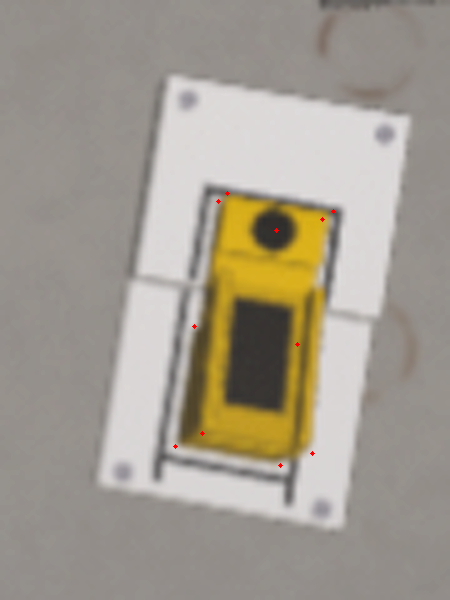

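Top view: the rest lies inside the outline, centred and aligned. The dot is at (374.3,175.4) px, which is (0.5176, -0.2338), within 1 mm of the model. Next is the press check.

Run:
```python
from h import *
plan([.5183,-.2343,.09],-10.6)
```

```text
turn [   0.1754 -179.9845   -0.2518]
  turn [0.1603 0.0153 0.1117]
t 10.1 tcp [ 0.4111 -0.4782  0.1301] F [ 0.0598  0.383  -0.2623] grip 0.0308 q7 [ 1.05    0.3555 -0.286   1.6062  0.1043  1.1983 -1.0129]
tool axes cols
 [[-0.983  -0.0014 -0.1837]
 [ 0.1837  0.0031 -0.983 ]
 [ 0.0019 -1.     -0.0028]]
shift mm [ -60.6503   40.6759 -259.3021]
```

Call:
send_rows([
  {"xyz": [-0.01, 0.0, -0.04], "twist": 0},
  {"xyz": [-0.02, 0.0, -0.085], "twist": 0},
  {"xyz": [-0.03, 0.0, -0.13], "twist": 0},
  {"xyz": [-0.042, 0.0, -0.18], "twist": 0},
  {"xyz": [-0.054, 0.01, -0.228], "twist": 0},
  {"xyz": [-0.06, 0.02, -0.259], "twist": 0},
  {"xyz": [-0.0605, 0.035, -0.259], "twist": 0},
  {"xyz": [-0.0605, 0.04, -0.259], "twist": 0},
])

```text
time_s: 10.9
position: [0.5177, -0.2325, 0.09]
tool_rot: [-0.064, 0.062, 0.705, -0.704]
contact_force: [-0.6, -0.6, -0.6]
grip_width: 0.0004
```

Call:
send_rows([
  {"xyz": [0.0, 0.0, 0.0], "twist": 0},
  {"xyz": [0.0, 0.0, 0.0], "twist": 0},
])

```text
time_s: 11.1
position: [0.5179, -0.237, 0.0919]
tool_rot: [0.066, -0.066, -0.704, 0.704]
contact_force: [0.5, 0.4, 0.0]
grip_width: 0.0006
```

Run:
```python
from h import *
plan([.5183,-.2343,.036],-10.6)
```

```text
turn [ -0.0174 179.9292  -0.0523]
  turn [-0.0333 -0.0708  0.0111]
t 11.1 tcp [ 0.5179 -0.237   0.0919] F [0.5145 0.397  0.0256] grip 0.0006 q7 [ 0.7545  0.2825 -0.4285  1.7963  0.1316  1.0909 -1.4771]
tool axes cols
 [[-0.9827 -0.0003 -0.1852]
 [ 0.1852 -0.0005 -0.9827]
 [ 0.0002 -1.      0.0006]]
shift mm [ 0.1424 55.8734 -2.7631]
```

Call:
send_rows([
  {"xyz": [0.0, 0.012, -0.0025], "twist": 0},
  {"xyz": [0.0, 0.027, -0.0025], "twist": 0},
  {"xyz": [0.0, 0.038, -0.0025], "twist": 0},
  {"xyz": [0.0, 0.044, -0.0025], "twist": 0},
  {"xyz": [0.0, 0.046, -0.0025], "twist": 0},
  {"xyz": [0.0, 0.047, -0.0025], "twist": 0},
  {"xyz": [0.0, 0.047, -0.0025], "twist": 0},
  {"xyz": [0.0, 0.047, -0.0025], "twist": 0},
])

```text
time_s: 11.9
position: [0.5194, -0.2336, 0.0452]
tool_rot: [0.065, -0.065, -0.704, 0.704]
contact_force: [0.4, 0.4, 0.7]
grip_width: 0.0003
```

Run:
```python
from h import *
d=capture("side"); cv2.imwrite(f"pics/side7.png",cv2.convertScaleAbs(cv2.resize(d["color"][140:230,220:340,::-1],None,fx=6,fy=6,interpolation=cv2.INTER_CUBIC),alpha=1.5))
plan([.5183,-.2343,.036],-10.6)
```

```text
turn [  -0.0821 -179.9695    0.0332]
  turn [-0.0211  0.0305 -0.0523]
t 11.95 tcp [ 0.5194 -0.2335  0.0453] F [-0.3147 -1.1712  0.0168] grip 0.0004 q7 [ 0.739   0.3361 -0.4218  1.8355  0.1612  1.0025 -1.5041]
tool axes cols
 [[-0.983   0.0008 -0.1834]
 [ 0.1834 -0.0005 -0.983 ]
 [-0.0009 -1.      0.0004]]
shift mm [0.9088 9.2647 0.9557]
```

View pics/side7.png

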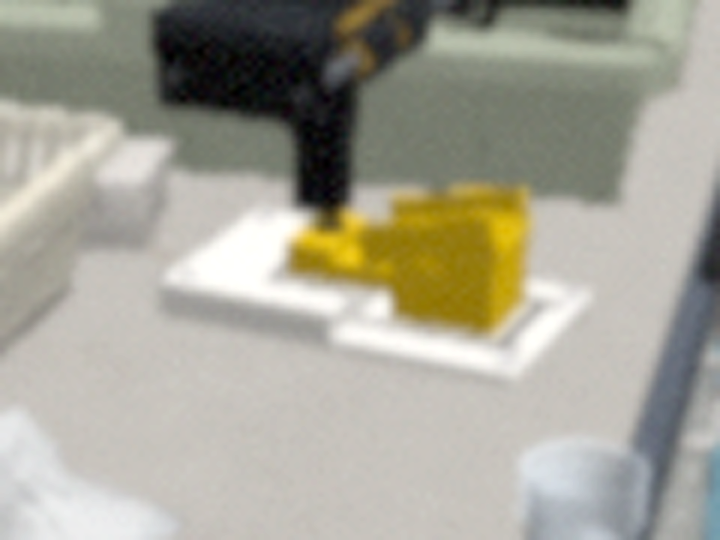

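The fingers sit over the dot, in front of the cheeks. Approaching slowly.

Call:
send_rows([
  {"xyz": [0.0005, 0.002, 0.001], "twist": 0},
  {"xyz": [0.0005, 0.004, 0.001], "twist": 0},
  {"xyz": [0.0005, 0.006, 0.001], "twist": 0},
  {"xyz": [0.0005, 0.007, 0.001], "twist": 0},
  {"xyz": [0.0005, 0.0075, 0.001], "twist": 0},
  {"xyz": [0.0005, 0.0075, 0.001], "twist": 0},
])

```text
time_s: 12.55
position: [0.5182, -0.2342, 0.0371]
tool_rot: [-0.065, 0.065, 0.704, -0.704]
contact_force: [0.2, 0.0, 0.2]
grip_width: -0.0001
```

Call:
send_rows([
  {"xyz": [0.0, 0.0005, 0.0], "twist": 0},
  {"xyz": [0.0, 0.001, 0.0], "twist": 0},
  {"xyz": [0.0, 0.001, 0.0], "twist": 0},
])

```text
time_s: 12.85
position: [0.5184, -0.2343, 0.0365]
tool_rot: [0.065, -0.065, -0.704, 0.704]
contact_force: [0.0, -0.5, 1.6]
grip_width: 0.0007
```

Call:
send_rows([
  {"xyz": [0.0, 0.0003, 0.0], "twist": 0},
  {"xyz": [0.0, 0.0005, 0.0], "twist": 0},
  {"xyz": [0.0, 0.0005, 0.0], "twist": 0},
])

```text
time_s: 13.15
position: [0.5184, -0.2343, 0.0365]
tool_rot: [0.065, -0.065, -0.704, 0.704]
contact_force: [-1.9, 1.5, 5.7]
grip_width: 0.0004
```

5.7 N and the nose doesn't move. I'll hold briefly, then look and lift off.

Call:
send_rows([
  {"xyz": [0.0, 0.0001, 0.0], "twist": 0},
  {"xyz": [0.0, 0.0001, 0.0], "twist": 0},
  {"xyz": [0.0, 0.0001, 0.0], "twist": 0},
  {"xyz": [0.0, 0.0001, 0.0], "twist": 0},
  {"xyz": [0.0, 0.0001, 0.0], "twist": 0},
])

```text
time_s: 13.65
position: [0.5184, -0.2343, 0.0364]
tool_rot: [0.065, -0.065, -0.704, 0.704]
contact_force: [-2.3, 0.8, 6.8]
grip_width: 0.0003
```

Run:
```python
from h import *
d=capture("side"); cv2.imwrite(f"pics/side8.png",cv2.convertScaleAbs(cv2.resize(d["color"][140:230,220:340,::-1],None,fx=6,fy=6,interpolation=cv2.INTER_CUBIC),alpha=1.5))
s=get_state();print(s["position"],s["contact_force"])
```

```text
[ 0.5184 -0.2343  0.0365] [-1.9393  0.742   6.9028]
```

View pics/side8.png

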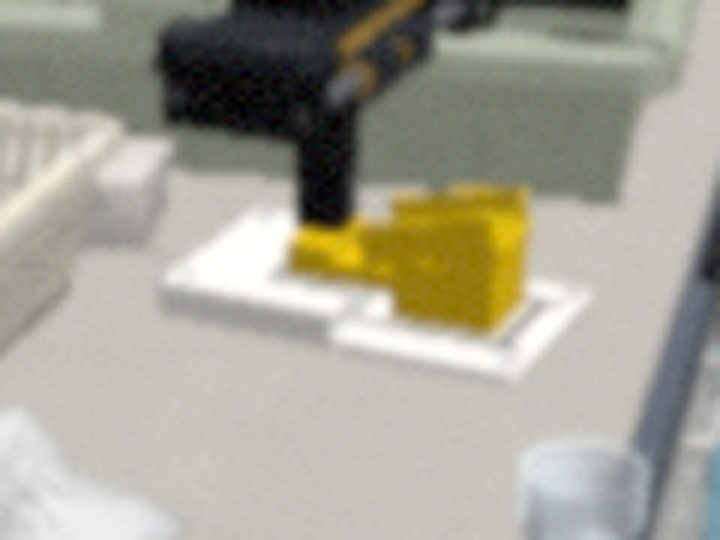

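Call:
send_rows([
  {"xyz": [0.0, -0.004, 0.0], "twist": 0},
  {"xyz": [0.0, -0.02, 0.0], "twist": 0},
  {"xyz": [0.0, -0.05, 0.0], "twist": 0},
  {"xyz": [0.0, -0.09, 0.0], "twist": 0},
  {"xyz": [0.0, -0.11, 0.05], "twist": 0},
  {"xyz": [0.0, -0.11, 0.1], "twist": 0},
  {"xyz": [0.0, -0.11, 0.15], "twist": 0},
  {"xyz": [0.0, -0.11, 0.2], "twist": 0},
])

```text
time_s: 14.5
position: [0.4821, -0.4294, 0.1475]
tool_rot: [0.064, -0.066, -0.704, 0.705]
contact_force: [1.2, -0.8, 0.4]
grip_width: 0.0001
```

Call:
send_rows([
  {"xyz": [0.0, 0.0, 0.04], "twist": 0},
  {"xyz": [0.0, 0.0, 0.06], "twist": 0},
  {"xyz": [0.0, 0.0, 0.06], "twist": 0},
  {"xyz": [0.0, 0.0, 0.06], "twist": 0},
])

```text
time_s: 14.9
position: [0.4715, -0.4859, 0.1461]
tool_rot: [-0.065, 0.065, 0.704, -0.704]
contact_force: [-0.1, 1.3, -0.4]
grip_width: 0.0004
```

Run:
```python
from h import *
s=get_state(); print(s["time_s"],s["position"],s["contact_force"])
t=capture("top"); s=capture("side")
im=np.hstack([cv2.resize(t["color"][130:250,150:410],None,fx=2,fy=2,interpolation=cv2.INTER_CUBIC),cv2.resize(s["color"][140:260,210:330],None,fx=2,fy=2,interpolation=cv2.INTER_CUBIC)])
cv2.imwrite("pics/end.png",cv2.convertScaleAbs(im[:,:,::-1],alpha=1.5))
u,v=374,175
g=t["color"].max(2).astype(int); yy,xx=np.mgrid[v-7:v+8,u-7:u+8]; w=np.clip(85-g[yy,xx],0,None)
print("dot",(w*xx).sum()/w.sum(),(w*yy).sum()/w.sum())
for c,n in(("top",t),("side",s)):
  for th in("yellow_rest_grip","blue_rest_grip"): print(c,th,[(r["rect"],round(r["p"],2)) for r in find_in(c,th)][:2])
```

```text
14.9 [ 0.4715 -0.4859  0.1461] [-0.1263  1.2666 -0.3871]
dot 374.2854001759015 175.377308707124
top yellow_rest_grip [([357.7, 168.4, 386.4, 221.2], 0.76)]
top blue_rest_grip []
side yellow_rest_grip [([266.8, 170.6, 308.1, 197.1], 0.73)]
side blue_rest_grip [([221.8, 243.1, 273.1, 277.4], 0.7)]
```

View pics/end.png

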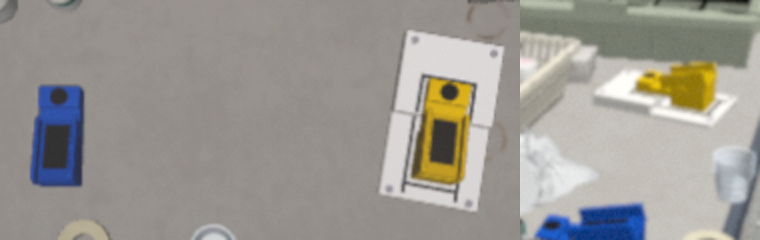

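The dot is at the same pixel as before the press, the blue rest hasn't moved, and the arm is clear. Handing in.

Run:
```python
from cell import *
print(hand_in())
```

```text
the job is handed in; nothing more can be done
None
```

The yellow rest is seated on the stepped board, inside the black outline: heel on the low deck, nose on the raised deck, level in the pictures. I handed the job in at about 15 s of the 42 s allowed.

- **Placing:** I gripped the rest at its grip point (jaws at 42 mm) and lowered it until it touched, with about 8 N of contact force at the expected height. I then let go and backed off.
- **Press check:** I pressed the black dot with closed fingers at about 6–7 N for half a second. The fingertip height stayed at 36.5 mm, so it did not rock. The dot is at (374.3, 175.4) px in the top view both before and after the press.
- **Position:** The dot lies within about 1 mm of where the seat pose puts it.
- **Blue rest and arm:** The blue rest stands where it was in both final pictures, and the arm was clear of everything at hand-in.

**Disagreements:**
- The rest's edges in the side view sat 1–2 px from my model, while the board fitted well. The top view and the dot position agreed.
- The network missed the blue rest in the last top picture, though it is plainly visible there.

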